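# Zero the gauge and press the cap mat home with the pedal

## Task

The deep-well plate in the blue bench press has its yellow cap mat only set on loosely. First turn the bezel of the dial gauge on top of the press until the red zero mark lies at the resting needle; then press the red-and-black pedal down to its stop, hold it there for about a second so that the mat goes home, and let the pedal come back up. Leave the gauge at zero, the plate in the press and the other things on the bench where they are.

Things in the scene. Friction and masses are not known exactly. Their poses are not given: they have to be found in the camera images.
- press: blue bench press, fixed to the bench. Origin: centre of the underside of its base, z up. Base 190 (x) by 180 (y) mm, 20 high, with a 75 mm wide tongue out to y = +270 mm under the pedal. Two steel posts at y = -66 and +66 mm carry a blue crosshead (55 by 152 mm in x, y; its top at z = 125 mm). The pedal sticks out to its +y side. Its yaw varies by up to about 0.35 rad.
- pedal (a joint): angle of the sprung pedal, rad: 0 up at rest (arm sloping up 0.14 rad), 0.28 at its stop (sloping down 0.14 rad). The hinge lies along the press's x. A spring returns it; the pad needs about 5 N to start and 10 to 15 N at the stop.
- pedal_pad (a point): centre of the top of the pedal's black rubber tread (58 by 48 mm in the press's x, y; red rim), 140 mm out from the hinge. At rest it stands about 103 mm above the bench, at the stop about 64 mm. It moves with the pedal.
- pedal_hinge (a point): point on the hinge axis of the pedal, fixed, 72 mm above the bench (x = 0, y = +90 mm in the press frame)
- bezel (a joint): angle of the dial gauge's bezel with its white face, rad, counter-clockwise seen from above: 0 when the red zero mark lies exactly at the resting needle. Range -1.6 to 2.4. It starts between 0.5 and 1.3, turns stiffly and stays where it is left. The 20 dial divisions are 0.314 rad each.
- dial_centre (a point): on the bezel's vertical axis at its mid height, 161 mm above the bench. The bezel is a knurled upright disc 66 mm in diameter, 16 mm high (153 to 169 mm above the bench); below it the case is 52 mm in diameter, and the crosshead top is at 125 mm.
- zero_mark (a point): the red zero mark on the bezel's rim, 31 mm from the axis, on the upper edge; it turns with the bezel
- needle_tip (a point): tip of the black needle, 25 mm from the axis. At rest it points along the press's +x; it turns clockwise as the pedal goes down and does not turn with the bezel.
- plate: white deep-well plate, 127.5 by 85.5 mm, 41 mm high, loose in the nest on the press's base under the aluminium platen. Origin: centre of its underside, 20 mm above the bench.
- mat (a joint): how far the yellow cap mat (122 by 80 by 5 mm) on the plate has been pushed down, m: 0 loose (6 mm above the plate), 0.006 touching it. The pedal's full stroke takes it to about 0.0055. It stays where it is pushed.
- tube_rack: green wire-like tube rack with four capped tubes, 100 by 60 mm, 78 mm high, loose. Origin: centre of its underside.
- reagent_bottle: glass jar with a blue cap, 60 mm in diameter, 120 mm high, loose. Origin: centre of its underside.
- tip_box: blue tip box with a clear lid, 122 by 87 mm, 59 mm high, loose. Origin: centre of its underside.

How it is judged:
By the outcome, as a careful person would: the job done as asked, in the order asked, and still so for the second after the job is handed in, with the robot touching nothing.
It also fails if it takes over 51 s, if anything falls off the work surface, if the arm or the gripper's body presses on something with over 40 N, if the wrist force passes 120 N, or if a joint passes its speed limit or range.

## Robot

A 6-joint arm with a two-finger parallel gripper is mounted at the origin on the work surface. World frame = base frame: x ahead of the robot, y to its left, z up, the work surface at z = 0. Lengths are in mm, angles in rad, forces in N, time in s.
With the tool pointing down it reaches from about 150 to 775 mm from the base axis. Payload 6.1 kg.
Tool frame: the origin (TCP) lies at the very end of the fingers, on their centre line; the grasp point (between the pads) lies 19 mm behind it; z points along the fingers, y is the line along which they close (so a half turn about z gives the same grasp; the last joint's range is limited). The gripper opens to 85 mm and grips with 20 to 120 N. Pads are 22 mm wide; open, the fingers measure 114 mm over their backs; the gripper's body (76 mm by 85 mm) begins 54 mm behind the grasp point. The pads swing forward as they close: fully open they stand 13 mm farther back than shut.
Start: joints at [1.319, 0.126, -0.04, 1.405, 0, 1.571], TCP at [130.797, 508.429, 231.295] pointing down, gripper open.
Joint ranges: [-2.72, 2.72], [-0.95, 1.95], [-1.27, 1.35], [-1.78, 2.02], [-1.46, 1.47], [-3.14, 3.14]. Speed limits (rad/s): [2.39, 2.39, 3.01, 3.14, 3.14, 3.14].

## Interface

Orientations are given as a 3x3 rotation matrix whose columns are the frame's x, y, z axes.
In Python, from cell import arm gives the robot as it stands. The module is installed in compiled form; this text tells all that it offers.
- The arm moves only by the tool apply_moves, never from a script. Its argument "rows" is a list of rows, each a list of 7 numbers: the opening, from 0 (shut) to 1 (fully open), then the shift along the tool's x, y, z in cm, then the turn, a rotation vector about the tool's x, y, z in degrees. In form: [[jaw, x, y, z, rx, ry, rz], ...]. A call has 1 to 20 rows; each row shifts and turns the commanded pose from where the row before left it, along the tool's axes as they then stand; what a row does not reach is not made up. A row lasts 1/10 s, in which the tool goes at most 50 mm and 8.59 degrees, less where a joint would pass 70% of its speed; a pose out of reach is approached as far as the arm can. A call is refused whole if a number of a shift passes 5 or a number of a turn 8.59, either way. A call with a gripper value outside its range is refused whole. The fingers move at their own pace and stop on an object; "force" is the grip in N (left out, the last holds). Time passes only in rows, so rows that do not move let the fingers close. It gives the time, the measured TCP pose, the force, the opening and the grip force at its end, in the units of the state.
- arm.read_state(): the state, without advancing time (a new reading comes with each control period).
- arm.capture(name): name is "scene" or "top"; returns (picture, depth): 384x512x3 uint8, red, green, blue; 384x512 float32, mm along the optical axis (not along the pixel's ray), 0 where there is no reading.
- arm.camera_params(name): a dict with "vfov" (degrees; the focal length in pixels is half the picture's height over the tangent of half this angle, whatever the lens; pixels are square), "cx", "cy" (the principal point, pixels), "rvec" (rotation vector, rad) and "tvec" (3), from world to camera coordinates, as OpenCV has them. Camera axes: x right, y down, z forward; pixel columns grow to the right and rows downward; lengths in mm; the calibration is good to about 2 mm. A picture is of the moment at which its call begins. camera_params takes no time and is no camera call.
- arm.finish_job(): hands the job in; it is judged then, once.
Trained networks look in the newest picture that a camera, given by its name, has taken for a name from the list of things; names that differ only in an ending like _2 or _b are one class to them, and where a whole thing is asked for, a point or a joint stands for the part that bears it (a point fixed in the world has none). Each returns a list of dicts, best first, with "conf" (0 to 1); they miss things now and then, are a little off and sometimes report something else, mostly with a low value. They report only what shows in the picture. A call takes as long as a camera call.
- arm.find_in(query, camera): "point" ([x, y, z] in mm, in world coordinates, good to about 4 mm: the middle of the surface that is visible of it).
- arm.tip_of(query, camera): "point" ([x, y, z] in mm, in world coordinates, good to about 4 mm: a listed point, or the origin of a listed thing).
The state is a dict: "clock": time; "joints": joint angles; "joint_velocities": joint speeds; "effort": joint torques, N m; "eef_pos": TCP position; "ee_rot": TCP orientation; "wrist_force": force on the tool from outside, world axes, zero at the start; "ft_torque": the same for the moment, N m; "opening": finger opening in mm; "grasp_force": force on a finger pad.
Only numpy, scipy, OpenCV 4.12 (cv2) and the standard library are available. Lean on these libraries where they do the work, as an engineer would, in place of code of your own. Each camera call takes 0.05 s, during which the arm holds its last target. There are 200 camera calls.

## Working session

There is one attempt and no reset: what is moved stays moved. The work goes in short steps, Python scripts to look and compute and a tool call to move; the robot and the scene stay as the last step left them, time stands still between calls to the robot, and variables do not carry over. Pictures are saved under pics/ and viewed, at most 10 in all, crops included, and the job is handed in when it is done.

Besides the shell and the picture viewer there is one more tool, called after "Emit:" by a JSON object that holds its "api" and its "payload". apply_moves: Moves the arm, as the interface text tells. Its arguments: {"type":"object","properties":{"rows":{"type":"array","items":{"type":"array","items":{"type":"number"}}},"force":{"type":"number"}},"required":["rows"]}

```bash
mkdir -p pics
python3 - <<'E'
from cell import arm
import cv2,numpy as np
s=arm.read_state();print(s['clock'],s['eef_pos'],np.round(s['ee_rot'],3).tolist())
ims=[]
for c in ("top","scene"):
    p,d=arm.capture(c); cv2.imwrite(f"pics/{c}1.png",p[:,:,::-1])
    for q in ("press","pedal_pad","pedal_hinge","dial_centre","zero_mark","needle_tip","tube_rack","reagent_bottle","tip_box"):
        r=arm.tip_of(q,c); print(c,q,[(np.round(x['point']).tolist(),round(x['conf'],2)) for x in r[:2]])
E
```

```text
0.0 [130.70801641 508.03666842 230.5357271 ] [[-0.968, 0.249, -0.0], [0.249, 0.968, -0.002], [-0.0, -0.002, -1.0]]
top press [([596.0, -160.0, 1.0], 0.91)]
top pedal_pad [([599.0, 60.0, 102.0], 0.75)]
top pedal_hinge [([598.0, -79.0, 70.0], 0.58)]
top dial_centre [([593.0, -158.0, 162.0], 0.67)]
top zero_mark [([599.0, -131.0, 169.0], 0.84)]
top needle_tip []
top tube_rack [([541.0, 452.0, -2.0], 0.95)]
top reagent_bottle [([422.0, -434.0, 1.0], 0.56)]
top tip_box [([617.0, -420.0, 2.0], 0.78)]
scene press [([592.0, -164.0, 2.0], 0.83)]
scene pedal_pad [([599.0, 66.0, 101.0], 0.89)]
scene pedal_hinge [([597.0, -71.0, 69.0], 0.72), ([536.0, 452.0, -1.0], 0.65)]
scene dial_centre [([594.0, -164.0, 163.0], 0.57)]
scene zero_mark [([606.0, -134.0, 169.0], 0.53)]
scene needle_tip [([425.0, -432.0, 0.0], 0.2)]
scene tube_rack [([535.0, 452.0, 3.0], 0.77)]
scene reagent_bottle [([425.0, -434.0, -2.0], 0.72), ([611.0, -423.0, -3.0], 0.47)]
scene tip_box [([613.0, -421.0, 1.0], 0.66)]
```

View pics/top1.png

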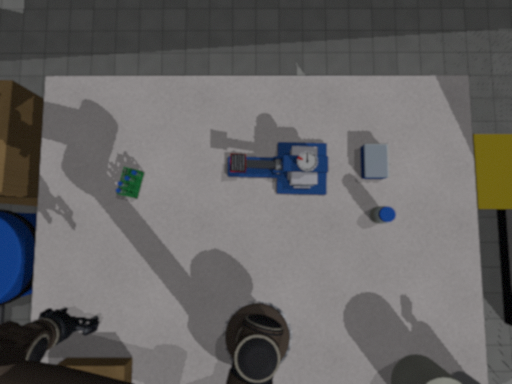

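View pics/scene1.png

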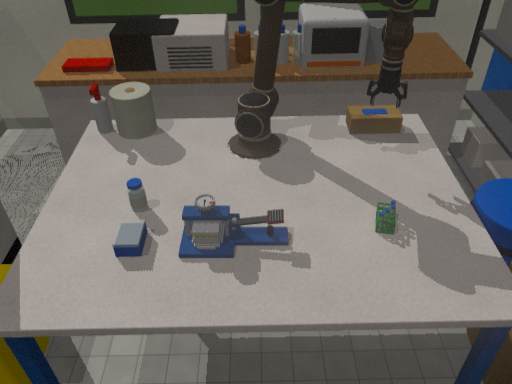

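The top view shows the press at about (302,168) with the dial at (306,159) and the pedal pad at (237,162). The press yaw is close to 0. In the scene view the dial is at (205,202) and the pad at (275,216). I'll zoom in on the dial with the model overlaid.

```bash
cat > h.py <<'E'
from cell import arm
import cv2,numpy as np
def cam(c):
    k=arm.camera_params(c); f=192/np.tan(np.radians(k['vfov'])/2)
    return np.array([[f,0,k['cx']],[0,f,k['cy']],[0,0,1.]]),np.array(k['rvec'],float),np.array(k['tvec'],float)
def proj(c,P):
    K,r,t=cam(c); return cv2.projectPoints(np.array(P,float).reshape(-1,3),r,t,K,None)[0][:,0]
def onplane(c,uv,z):
    K,r,t=cam(c); R=cv2.Rodrigues(r)[0]; C=-R.T@t.ravel()
    uv=np.array(uv,float).reshape(-1,2); d=np.c_[uv,np.ones(len(uv))]@np.linalg.inv(K).T@R
    return C+d*((z-C[2])/d[:,2])[:,None]
def red(c,p,ctr,z,rad):
    """weighted centroid of red pixels near ctr, projected on the plane z"""
    a=p.astype(float); w=a[...,0]-a[...,1:].max(2); w[w<25]=0
    v,u=np.indices(w.shape); g=onplane(c,np.c_[u.ravel(),v.ravel()],z)
    m=(np.hypot(*(g[:,:2]-ctr).T)<rad)&(w.ravel()>0)
    W=w.ravel()[m]; return (g[m,:2]*W[:,None]).sum(0)/max(W.sum(),1e-9),m.sum()
def crop(c,p,ctr,size,k,name):
    u,v=np.round(proj(c,[ctr])[0]).astype(int); h=size//2
    q=cv2.resize(p[v-h:v+h,u-h:u+h],None,fx=k,fy=k,interpolation=cv2.INTER_CUBIC)
    return q[:,:,::-1].copy(),(u-h,v-h)
E
python3 - <<'E'
from h import *
D=[594,-161]; out=[]
for c in("top","scene"):
    p,d=arm.capture(c)
    print(c,red(c,p,np.array(D),169,36),red(c,p,np.array([599,63]),102,45))
    for q in ("press","pedal_pad","dial_centre","zero_mark"):
        print(c,q,[(np.round(x['point']).tolist(),round(x['conf'],2)) for x in arm.tip_of(q,c)[:1]])
    z=8
    q,o=crop(c,p,[594,-161,169],48,z,'')
    th=np.linspace(0,6.28,60); P=np.c_[594+33*np.cos(th),-161+33*np.sin(th),0*th+169]
    uv=(proj(c,P)-o+.5)*z
    for a in uv: cv2.circle(q,tuple(int(i) for i in a),1,(0,255,0),-1)
    out.append(q)
cv2.imwrite("pics/dial2.png",np.hstack(out))
E
```

```text
top (array([ 600.21798274, -139.94966221]), np.int64(15)) (array([584.37998933,  62.62671704]), np.int64(20))
top press []
top pedal_pad [([598.0, 62.0, 102.0], 0.71)]
top dial_centre [([594.0, -163.0, 164.0], 0.82)]
top zero_mark [([599.0, -132.0, 171.0], 0.76)]
scene (array([ 606.8203085 , -140.62651984]), np.int64(10)) (array([616.43952024,  65.74944423]), np.int64(43))
scene press [([593.0, -161.0, 1.0], 0.85)]
scene pedal_pad [([597.0, 69.0, 104.0], 0.65)]
scene dial_centre [([592.0, -163.0, 158.0], 0.71)]
scene zero_mark [([605.0, -134.0, 168.0], 0.8)]
```

View pics/dial2.png

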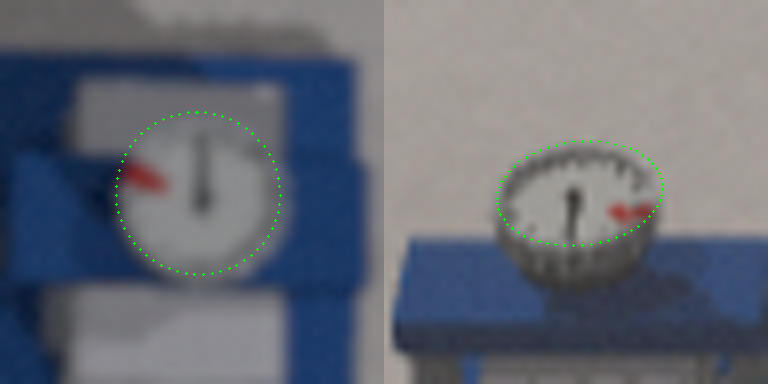

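The top crop shows the dial rim centred near (203,197) px, the needle straight up (+x), and the red mark at (147,180), so the bezel angle is about 1.2 rad. I'll move above the dial.

Emit:
{"api": "apply_moves", "payload": {"rows": [[1, -3.4, -2.96, 0, 0, 0, 0], [1, -3.4, -2.96, 0, 0, 0, 0], [1, -3.4, -2.96, 0, 0, 0, 0], [1, -3.4, -2.96, 0, 0, 0, 0], [1, -3.4, -2.96, 0, 0, 0, 0], [1, -3.4, -2.96, 0, 0, 0, 0], [1, -3.4, -2.96, 0, 0, 0, 0], [1, -3.4, -2.96, 0, 0, 0, 0], [1, -3.4, -2.96, 0, 0, 0, 0], [1, -3.4, -2.96, 0, 0, 0, 0], [1, -3.4, -2.96, 0, 0, 0, 0], [1, -3.4, -2.96, 0, 0, 0, 0], [1, -3.4, -2.96, 0, 0, 0, 0], [1, -3.4, -2.96, 0, 0, 0, 0], [1, -3.4, -2.96, 0, 0, 0, 0], [1, -3.4, -2.96, 0, 0, 0, 0], [1, -3.4, -2.96, 0, 0, 0, 0], [1, -3.6, -3.13, 0, 0, 0, 0], [1, 0, 0, 0, 0, 0, 0], [1, 0, 0, 0, 0, 0, 0]], "force": 60}}

```text
clock: 3.5
eef_pos: [592.3, -163.1, 230.1]
ee_rot: [[-0.968, 0.251, -0.002], [0.251, 0.968, 0.001], [0.002, 0.0, -1.0]]
wrist_force: [0.7, 1.3, 0.1]
opening: 85.4
grasp_force: 0.0
```

Emit:
{"api": "apply_moves", "payload": {"rows": [[1, 0, 0, 3, 0, 0, 0], [1, 0, 0, 3, 0, 0, 0], [1, 0, 0, 2, 0, 0, 0], [1, 0, 0, 1.4, 0, 0, 0], [1, 0, 0, 0, 0, 0, 0]]}}

```text
clock: 4.0
eef_pos: [590.9, -161.0, 135.9]
ee_rot: [[-0.969, 0.248, -0.003], [0.248, 0.969, 0.001], [0.003, 0.0, -1.0]]
wrist_force: [-0.3, -0.1, -0.0]
opening: 85.0
grasp_force: 0.0
```

Emit:
{"api": "apply_moves", "payload": {"rows": [[0.6, 0, 0, 0, 0, 0, 0], [0.6, 0, 0, 0, 0, 0, 0], [0.6, 0, 0, 0, 0, 0, 0], [0.6, 0, 0, 0, 0, 0, 0], [0.6, 0, 0, 0, 0, 0, 0]], "force": 60}}

```text
clock: 4.5
eef_pos: [592.7, -162.6, 139.5]
ee_rot: [[-0.968, 0.249, 0.002], [0.249, 0.968, -0.001], [-0.003, -0.001, -1.0]]
wrist_force: [-3.7, -0.6, 6.2]
opening: 63.9
grasp_force: 66.9
```

Emit:
{"api": "apply_moves", "payload": {"rows": [[0.6, 0, 0, 0, 0, 0, 5], [0.6, 0, 0, 0, 0, 0, 7], [0.6, 0, 0, 0, 0, 0, 7], [0.6, 0, 0, 0, 0, 0, 7], [0.6, 0, 0, 0, 0, 0, 7], [0.6, 0, 0, 0, 0, 0, 7], [0.6, 0, 0, 0, 0, 0, 7], [0.6, 0, 0, 0, 0, 0, 7], [0.6, 0, 0, 0, 0, 0, 6], [0.6, 0, 0, 0, 0, 0, 4], [0.6, 0, 0, 0, 0, 0, 0], [0.6, 0, 0, 0, 0, 0, 0]]}}

```text
clock: 5.7
eef_pos: [592.6, -162.6, 139.5]
ee_rot: [[-0.2, 0.98, 0.002], [0.98, 0.2, -0.001], [-0.002, 0.002, -1.0]]
wrist_force: [-2.0, 0.8, 6.7]
opening: 64.0
grasp_force: 67.2
```

Emit:
{"api": "apply_moves", "payload": {"rows": [[1, 0, 0, 0, 0, 0, 0], [1, 0, 0, 0, 0, 0, 0], [1, 0, 0, 0, 0, 0, 0], [1, 0, 0, 0, 0, 0, 0], [1, 0, 0, -2.4, 0, 0, 0], [1, 0, 0, -3.5, 0, 0, 0], [1, 0, 0, -3.5, 0, 0, 0], [1, 4, 0, 0, 0, 0, 0], [1, 4, 0, 0, 0, 0, 0], [1, 4, 0, 0, 0, 0, 0], [1, 4, 0, 0, 0, 0, 0], [1, 0, 0, 0, 0, 0, 0]]}}

```text
clock: 6.9
eef_pos: [559.3, -1.6, 231.7]
ee_rot: [[-0.205, 0.979, 0.0], [0.979, 0.205, 0.001], [0.001, 0.0, -1.0]]
wrist_force: [0.1, 0.3, -0.7]
opening: 85.4
grasp_force: 0.0
```

```bash
cat > look.py <<'E'
from h import *
import sys
out=[]
s=arm.read_state();print(s['clock'],s['eef_pos'])
for c in("top","scene"):
    P=[arm.capture(c)[0] for _ in range(4)]; p=np.mean(P,0).astype(np.uint8)
    print(c,'red',red(c,p,np.array([592.5,-162.5]),169,36),'zero',[np.round(x['point']).tolist() for x in arm.tip_of("zero_mark",c)[:1]],'needle',[np.round(x['point']).tolist() for x in arm.tip_of("needle_tip",c)[:1]])
    z=16; ctr=[592.5,-162.5,169]
    q,o=crop(c,p,ctr,24,z,''); 
    for P3,col in ((ctr,(0,255,0)),([625.5,-162.5,169],(255,255,0)),([592.5,-129.5,169],(255,0,255)),([559.5,-162.5,169],(255,255,0)),([592.5,-195.5,169],(255,0,255))):
        a=(proj(c,[P3])[0]-o+.5)*z; cv2.circle(q,tuple(int(i) for i in a),2,col,-1); print(np.round(a),end=' ')
    print('origin',o); out.append(q)
cv2.imwrite(sys.argv[1],np.hstack(out))
E
python3 look.py pics/dial3.png
```

```text
6.9 [559.29159842  -1.62575063 231.65867177]
top red (array([ 616.92508614, -160.69927031]), np.int64(13)) zero [[596.0, -75.0, 70.0]] needle []
[196. 202.] [193.  40.] [ 32. 202.] [198. 364.] [360. 202.] origin (np.int64(295), np.int64(148))
scene red (array([ 622.73938563, -161.0693406 ]), np.int64(7)) zero [[626.0, -158.0, 166.0]] needle []
[193. 204.] [180. 311.] [358. 201.] [206. 102.] [ 28. 208.] origin (np.int64(193), np.int64(187))
```

View pics/dial3.png

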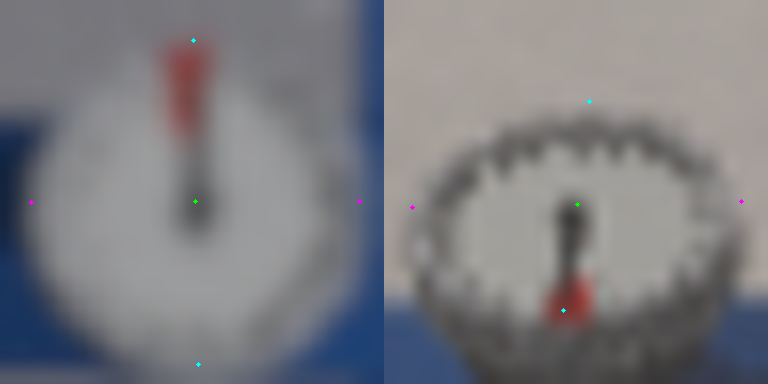

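The red mark is now almost at the needle. In the top crop the mark is at (186,85) and the needle runs from the hub at (196,212) up to about (194,130). I'll measure the remaining angle numerically.

```bash
cat > ang.py <<'E'
from h import *
for c in("top","scene"):
    p=np.mean([arm.capture(c)[0].astype(float) for _ in range(4)],0)
    k=6; b=cv2.resize(p,None,fx=k,fy=k,interpolation=cv2.INTER_CUBIC)
    v,u=np.indices(b.shape[:2]); C=np.array([592.5,-162.5])
    cu,cv=np.round(proj(c,[[*C,169]])[0]*k).astype(int); s=np.s_[cv-90:cv+90,cu-90:cu+90]
    b=b[s]; uv=np.c_[u[s].ravel()/k-.5+.5/k,v[s].ravel()/k-.5+.5/k]
    g=onplane(c,uv,169)[:,:2]; b=b.reshape(-1,3)
    r=b[:,0]-b[:,1:].max(1); dk=b[:,0]    # red channel: the red mark stays bright, black stays dark
    d=np.hypot(*(g-C).T)
    w=np.where((r>30)&(d<38),r,0); R=(g*w[:,None]).sum(0)/w.sum()
    face=np.percentile(dk[d<22],70)
    w=np.where((d<14),np.clip(face-25-dk,0,None),0)
    m=w>.6*w.max(); H=(g[m]*w[m,None]).sum(0)/w[m].sum()
    # needle: dark centroid in slices along x beyond the hub
    pts=[]
    for x in np.arange(7,17,1.5):
        q=(abs(g[:,0]-H[0]-x)<1)&(abs(g[:,1]-H[1])<9)
        ww=np.clip(face-15-dk[q],0,None)
        if ww.sum()>0: pts.append((g[q]*ww[:,None]).sum(0)/ww.sum())
    pts=np.array(pts); f=np.polyfit(pts[:,0]-H[0],pts[:,1]-H[1],1)
    a=np.arctan2(R[1]-H[1],R[0]-H[0])
    # offset of the mark from the needle's own line
    print(c,'hub',H.round(1),'red',R.round(1),'red ang',a.round(3),'needle slope',f.round(3),'slices',(pts-H).round(1).tolist())
    for q in("pedal_pad","pedal_hinge","dial_centre"):
        print(q,[np.round(x['point'],1).tolist() for x in arm.tip_of(q,c)[:1]])
E
python3 ang.py
```

```text
top hub [ 592.  -162.9] red [ 616.7 -160.9] red ang 0.079 needle slope [-0.051  0.572] slices [[6.9, 0.2], [8.5, 0.2], [10.1, 0.1], [11.5, -0.0], [12.9, -0.1], [14.5, -0.2], [16.2, -0.2]]
pedal_pad [[599.2, 63.7, 101.8]]
pedal_hinge [[597.3, -73.2, 71.0]]
dial_centre [[595.5, -159.9, 161.9]]
scene hub [ 599.7 -163. ] red [ 623.2 -160.8] red ang 0.092 needle slope [-0.03   0.593] slices [[7.0, 0.6], [8.4, 0.2], [10.1, 0.2], [11.3, 0.2], [13.0, 0.2], [14.7, 0.2], [15.9, 0.2]]
pedal_pad [[600.2, 68.1, 101.8]]
pedal_hinge [[594.9, -69.6, 69.4]]
dial_centre [[594.0, -161.1, 158.7]]
```

Emit:
{"api": "apply_moves", "payload": {"rows": [[1, -4, 0, 0, 0, 0, 0], [1, -4, 0, 0, 0, 0, 0], [1, -4, 0, 0, 0, 0, 0], [1, -4, 0, 0, 0, 0, 0], [1, 0, 0, 0, 0, 0, 0], [1, 0, 0, 3, 0, 0, 0], [1, 0, 0, 3, 0, 0, 0], [1, 0, 0, 2, 0, 0, 0], [1, 0, 0, 1.4, 0, 0, 0], [1, 0, 0, 0, 0, 0, 0], [0.6, 0, 0, 0, 0, 0, 0], [0.6, 0, 0, 0, 0, 0, 0], [0.6, 0, 0, 0, 0, 0, 0], [0.6, 0, 0, 0, 0, 0, 0], [0.6, 0, 0, 0, 0, 0, 0], [0.6, 0, 0, 0, 0, 0, 2.5], [0.6, 0, 0, 0, 0, 0, 3], [0.6, 0, 0, 0, 0, 0, 0], [0.6, 0, 0, 0, 0, 0, 0]]}}

```text
clock: 10.1
eef_pos: [592.5, -162.2, 139.2]
ee_rot: [[-0.106, 0.994, 0.002], [0.994, 0.106, -0.0], [-0.001, 0.002, -1.0]]
wrist_force: [-3.3, 1.2, 6.9]
opening: 64.4
grasp_force: 67.4
```

Emit:
{"api": "apply_moves", "payload": {"rows": [[1, 0, 0, 0, 0, 0, 0], [1, 0, 0, 0, 0, 0, 0], [1, 0, 0, 0, 0, 0, 0], [1, 0, 0, 0, 0, 0, 0], [1, 0, 0, -2.4, 0, 0, 0], [1, 0, 0, -3.5, 0, 0, 0], [1, 0, 0, -3.5, 0, 0, 0], [1, 4, 0, 0, 0, 0, 0], [1, 4, 0, 0, 0, 0, 0], [1, 4, 0, 0, 0, 0, 0], [1, 4, 0, 0, 0, 0, 0], [1, 0, 0, 0, 0, 0, 0]]}}

```text
clock: 11.3
eef_pos: [574.9, 0.9, 231.6]
ee_rot: [[-0.111, 0.994, 0.0], [0.994, 0.111, 0.001], [0.001, 0.0, -1.0]]
wrist_force: [0.1, 0.3, 0.6]
opening: 85.2
grasp_force: 0.0
```

```bash
python3 ang.py; python3 look.py pics/dial4.png
```

```text
top hub [ 592.  -162.9] red [ 616.9 -164.4] red ang -0.059 needle slope [-0.087  0.847] slices [[6.9, 0.2], [8.5, 0.2], [10.1, -0.0], [11.5, -0.2], [12.9, -0.3], [14.5, -0.5], [16.2, -0.5]]
pedal_pad []
pedal_hinge [[595.6, -74.2, 69.6]]
dial_centre [[589.7, -161.1, 160.8]]
scene hub [ 599.7 -163. ] red [ 623.7 -164. ] red ang -0.039 needle slope [-0.028  0.563] slices [[6.9, 0.6], [8.5, 0.3], [10.0, 0.1], [11.4, 0.2], [13.0, 0.2], [14.6, 0.3], [15.9, 0.1]]
pedal_pad [[595.5, 66.3, 100.8]]
pedal_hinge [[597.1, -71.8, 73.4]]
dial_centre [[592.5, -163.8, 162.7]]
12.0 [575.38631249  -3.40228964 231.27035547]
top red (array([ 617.30373703, -164.41912021]), np.int64(11)) zero [[617.0, -162.0, 169.0]] needle []
[196. 202.] [193.  40.] [ 32. 202.] [198. 364.] [360. 202.] origin (np.int64(295), np.int64(148))
scene red (array([ 622.39267286, -163.59870289]), np.int64(8)) zero [[624.0, -162.0, 166.0]] needle []
[193. 204.] [180. 311.] [358. 201.] [206. 102.] [ 28. 208.] origin (np.int64(193), np.int64(187))
```

View pics/dial4.png

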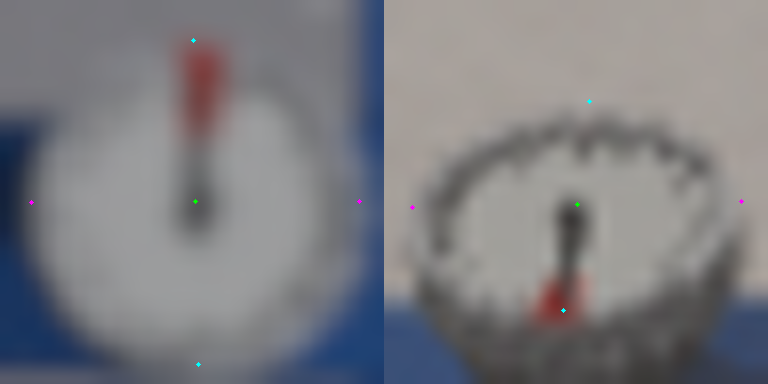

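Both crops now show the mark a little clockwise of the needle: about 0.04 rad, after allowing for the needle covering part of the red. I'll turn it back 2.3°.

Emit:
{"api": "apply_moves", "payload": {"rows": [[1, -4, 0, 0, 0, 0, 0], [1, -4, 0, 0, 0, 0, 0], [1, -4, 0, 0, 0, 0, 0], [1, -4, 0, 0, 0, 0, 0], [1, 0, 0, 0, 0, 0, 0], [1, 0, 0, 3, 0, 0, 0], [1, 0, 0, 3, 0, 0, 0], [1, 0, 0, 2, 0, 0, 0], [1, 0, 0, 1.4, 0, 0, 0], [1, 0, 0, 0, 0, 0, 0], [0.6, 0, 0, 0, 0, 0, 0], [0.6, 0, 0, 0, 0, 0, 0], [0.6, 0, 0, 0, 0, 0, 0], [0.6, 0, 0, 0, 0, 0, 0], [0.6, 0, 0, 0, 0, 0, 0], [0.6, 0, 0, 0, 0, 0, -1.3], [0.6, 0, 0, 0, 0, 0, -1], [0.6, 0, 0, 0, 0, 0, 0], [0.6, 0, 0, 0, 0, 0, 0]]}}

```text
clock: 14.5
eef_pos: [592.5, -162.2, 139.2]
ee_rot: [[-0.146, 0.989, 0.002], [0.989, 0.146, -0.0], [-0.001, 0.002, -1.0]]
wrist_force: [-3.8, 1.3, 7.0]
opening: 64.1
grasp_force: 67.4
```

Emit:
{"api": "apply_moves", "payload": {"rows": [[1, 0, 0, 0, 0, 0, 0], [1, 0, 0, 0, 0, 0, 0], [1, 0, 0, 0, 0, 0, 0], [1, 0, 0, 0, 0, 0, 0], [1, 0, 0, -2.4, 0, 0, 0], [1, 0, 0, -3.5, 0, 0, 0], [1, 0, 0, -3.5, 0, 0, 0], [1, 4, 0, 0, 0, 0, 0], [1, 4, 0, 0, 0, 0, 0], [1, 4, 0, 0, 0, 0, 0], [1, 4, 0, 0, 0, 0, 0], [1, 0, 0, 0, 0, 0, 0]]}}

```text
clock: 15.7
eef_pos: [568.3, -0.0, 231.6]
ee_rot: [[-0.15, 0.989, 0.0], [0.989, 0.15, 0.001], [0.001, 0.0, -1.0]]
wrist_force: [0.2, -0.8, -0.7]
opening: 85.0
grasp_force: 0.0
```

```bash
python3 ang.py; python3 look.py pics/dial5.png
```

```text
top hub [ 592.  -162.9] red [ 616.6 -162.6] red ang 0.015 needle slope [-0.077  0.798] slices [[6.8, 0.2], [8.4, 0.2], [10.1, 0.1], [11.4, -0.1], [12.8, -0.2], [14.4, -0.4], [16.1, -0.4]]
pedal_pad []
pedal_hinge [[601.2, -72.9, 71.4]]
dial_centre []
scene hub [ 599.7 -163. ] red [ 623.2 -162. ] red ang 0.043 needle slope [-0.012  0.385] slices [[6.9, 0.5], [8.5, 0.3], [10.0, 0.0], [11.4, 0.2], [13.1, 0.2], [14.6, 0.4], [15.9, 0.2]]
pedal_pad [[599.6, 67.4, 102.5]]
pedal_hinge [[594.1, -69.1, 71.5]]
dial_centre [[592.1, -162.6, 163.0]]
16.4 [568.98281654  -4.16935978 231.27569077]
top red (array([ 616.66736694, -162.76215993]), np.int64(12)) zero [[617.0, -160.0, 171.0]] needle []
[196. 202.] [193.  40.] [ 32. 202.] [198. 364.] [360. 202.] origin (np.int64(295), np.int64(148))
scene red (array([ 622.7082467 , -161.62836124]), np.int64(7)) zero [[627.0, -160.0, 168.0]] needle []
[193. 204.] [180. 311.] [358. 201.] [206. 102.] [ 28. 208.] origin (np.int64(193), np.int64(187))
```

View pics/dial5.png

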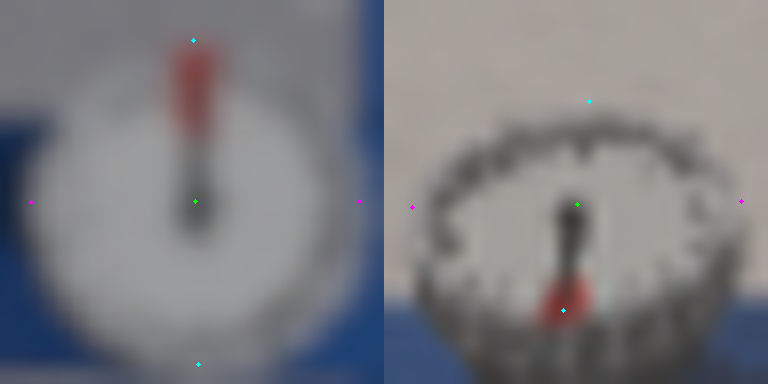

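Both crops now show the mark in line with the needle: red at x≈195 with the hub at 196 in the top view, and 566 on the needle's line in the scene view. Next is the pedal: shut the jaws and move above the pad.

Emit:
{"api": "apply_moves", "payload": {"rows": [[0, 3.2, 2, 0, 0, 0, 0], [0, 3.2, 2, 0, 0, 0, 0], [0, 0, 0, 3, 0, 0, 0], [0, 0, 0, 3, 0, 0, 0], [0, 0, 0, 3, 0, 0, 0], [0, 0, 0, 2, 0, 0, 0], [0, 0, 0, 0.5, 0, 0, 0], [0, 0, 0, 0, 0, 0, 0]]}}

```text
clock: 17.8
eef_pos: [598.8, 65.2, 115.8]
ee_rot: [[-0.146, 0.989, -0.001], [0.989, 0.146, -0.0], [0.0, -0.001, -1.0]]
wrist_force: [0.3, -0.7, 1.2]
opening: -0.1
grasp_force: 0.0
```

Now press down to about 67 mm and read the force.

Emit:
{"api": "apply_moves", "payload": {"rows": [[0, 0, 0, 0.5, 0, 0, 0], [0, 0, 0, 0.5, 0, 0, 0], [0, 0, 0, 0.5, 0, 0, 0], [0, 0, 0, 0.5, 0, 0, 0], [0, 0, 0, 0.5, 0, 0, 0], [0, 0, 0, 0.5, 0, 0, 0], [0, 0, 0, 0.5, 0, 0, 0], [0, 0, 0, 0.5, 0, 0, 0], [0, 0, 0, 0.5, 0, 0, 0], [0, 0, 0, 0.3, 0, 0, 0], [0, 0, 0, 0, 0, 0, 0]]}}

```text
clock: 18.9
eef_pos: [600.0, 66.6, 69.2]
ee_rot: [[-0.147, 0.989, 0.002], [0.989, 0.147, 0.003], [0.002, 0.003, -1.0]]
wrist_force: [-0.5, 5.8, 7.7]
opening: 0.1
grasp_force: 4.4
```

Emit:
{"api": "apply_moves", "payload": {"rows": [[0, 0, 0, 0.3, 0, 0, 0], [0, 0, 0, 0.3, 0, 0, 0], [0, 0, 0, 0.2, 0, 0, 0], [0, 0, 0, 0, 0, 0, 0]]}}

```text
clock: 19.3
eef_pos: [600.2, 66.5, 64.6]
ee_rot: [[-0.146, 0.989, 0.005], [0.989, 0.146, 0.003], [0.002, 0.005, -1.0]]
wrist_force: [-7.7, 4.2, 26.4]
opening: 0.0
grasp_force: 13.3
```

Emit:
{"api": "apply_moves", "payload": {"rows": [[0, 0, 0, 0.2, 0, 0, 0], [0, 0, 0, 0, 0, 0, 0], [0, 0, 0, 0, 0, 0, 0], [0, 0, 0, 0, 0, 0, 0], [0, 0, 0, 0, 0, 0, 0], [0, 0, 0, 0, 0, 0, 0], [0, 0, 0, 0, 0, 0, 0], [0, 0, 0, 0, 0, 0, 0], [0, 0, 0, 0, 0, 0, 0]]}}

```text
clock: 20.2
eef_pos: [600.3, 66.5, 64.2]
ee_rot: [[-0.146, 0.989, 0.006], [0.989, 0.146, 0.003], [0.002, 0.006, -1.0]]
wrist_force: [-12.3, 4.3, 36.1]
opening: -0.3
grasp_force: 18.1
```

Emit:
{"api": "apply_moves", "payload": {"rows": [[0, 0, 0, -0.5, 0, 0, 0], [0, 0, 0, -0.5, 0, 0, 0], [0, 0, 0, -0.5, 0, 0, 0], [0, 0, 0, -0.5, 0, 0, 0], [0, 0, 0, -0.5, 0, 0, 0], [0, 0, 0, -0.5, 0, 0, 0], [0, 0, 0, -0.5, 0, 0, 0], [0, 0, 0, -0.6, 0, 0, 0], [0, 0, 0, -0.7, 0, 0, 0], [0, 0, 0, -1, 0, 0, 0], [0, 0, 0, -3, 0, 0, 0], [0, 0, 0, -4, 0, 0, 0], [0, 4, -3, -3, 0, 0, 0], [0, 4, -3, 0, 0, 0, 0], [0, 4, -3, 0, 0, 0, 0], [0, 0, 0, 0, 0, 0, 0]]}}

```text
clock: 21.8
eef_pos: [493.9, 168.7, 212.9]
ee_rot: [[-0.151, 0.989, -0.002], [0.989, 0.151, 0.001], [0.001, -0.001, -1.0]]
wrist_force: [-0.7, -0.7, 0.7]
opening: -0.1
grasp_force: 0.0
```

```bash
python3 look.py pics/dial6.png
python3 - <<'E'
from h import *
out=[]
for c in("top","scene"):
    p,_=arm.capture(c)
    for q in("pedal_pad","plate","tube_rack","reagent_bottle","tip_box"): print(c,q,[np.round(x['point']).tolist() for x in arm.tip_of(q,c)[:1]])
    out.append(crop(c,p,[595,-60,100],100,4,'')[0])
a=cv2.imread('pics/dial6.png'); b=cv2.resize(np.hstack(out),(768,384)); 
cv2.imwrite('pics/fin.png',cv2.resize(np.vstack([a,b]),(600,600)))
E
```

```text
21.8 [493.85618167 168.66571269 212.89993623]
top red (array([ 616.67255073, -162.76439934]), np.int64(12)) zero [[619.0, -161.0, 168.0]] needle []
[196. 202.] [193.  40.] [ 32. 202.] [198. 364.] [360. 202.] origin (np.int64(295), np.int64(148))
scene red (array([ 622.68753235, -161.66020794]), np.int64(7)) zero [[627.0, -161.0, 166.0]] needle [[425.0, -434.0, 3.0]]
[193. 204.] [180. 311.] [358. 201.] [206. 102.] [ 28. 208.] origin (np.int64(193), np.int64(187))
top pedal_pad [[599.0, 62.0, 100.0]]
top plate [[619.0, -158.0, 170.0]]
top tube_rack [[540.0, 451.0, -6.0]]
top reagent_bottle [[422.0, -431.0, 2.0]]
top tip_box [[613.0, -421.0, 2.0]]
scene pedal_pad [[595.0, -70.0, 72.0]]
scene plate [[589.0, -161.0, 20.0]]
scene tube_rack [[534.0, 453.0, 2.0]]
scene reagent_bottle [[424.0, -431.0, -0.0]]
scene tip_box [[611.0, -422.0, 2.0]]
```

View pics/fin.png

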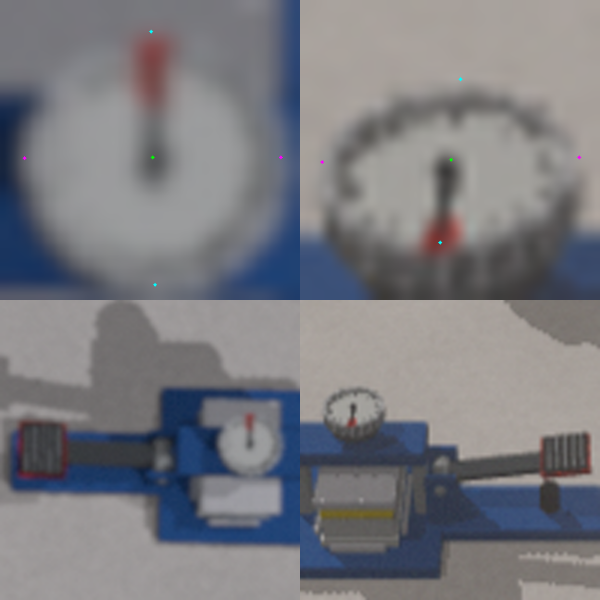

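The mark is at the needle, the pedal is back up, the plate is in the nest and the other things haven't moved. At the stop the pedal carried 36 N at 64 mm and was held for over a second. I'll hand the job in.

```bash
python3 -c "
from cell import arm
print(arm.finish_job())"
```

```text
the job is handed in; nothing more can be done
None
```

I set the gauge's zero mark to the resting needle, then held the pedal at its stop for about a second and let it come back up; the job was handed in at about 23 s, and no verdict came back.

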